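# Refit the power unit's control knob and hold it pressed in

### The arm

A 6-joint arm with a two-finger parallel gripper is mounted at the origin on the work surface. World frame = base frame: x ahead of the robot, y to its left, z up, the work surface at z = 0. Lengths are in m, angles in rad, forces in N, time in s.
With the tool pointing down it reaches from about 0.3 to 0.775 m from the base axis. Payload 14.6 kg.
Tool frame: the origin (TCP) lies at the very end of the fingers, on their centre line; the grasp point (between the pads) lies 19 mm behind it; z points along the fingers, y is the line along which they close (so a half turn about z gives the same grasp; the last joint's range is limited). The gripper opens to 94 mm and grips with 3 to 60 N. Pads are 16 mm wide; open, the fingers measure 119 mm over their backs; the gripper's body (75 mm by 177 mm) begins 78 mm behind the grasp point.
Start: joints at [1.086, 0.3, 1.521, -0, 1.321, -0.067], TCP at [0.223, 0.503, 0.205] pointing down, gripper open.
Joint ranges: [-3.03, 3.03], [-0.79, 2.21], [0.23, 2.52], [-1.04, 4.18], [0, 3.07], [-2.55, 2.55]. Speed limits (rad/s): [2.22, 2.22, 2.57, 3.14, 3.14, 3.14].

### API

Orientations are given as [roll, pitch, yaw] about the fixed x, y, z axes, in that order (R = Rz(yaw) Ry(pitch) Rx(roll)).
In Python, from station import ctrl gives the robot as it stands.
- The arm moves only by the tool carry_out, never from a script. Its argument "motion" is text: rows parted by semicolons, each of 7 numbers parted by spaces: the shift along the world's x, y, z in m, then the turn, a rotation vector about the world's x, y, z in degrees, then the closure in counts, from 0 (fully open) to 255 (shut). In form: dx dy dz wx wy wz hand; .... A call has 1 to 20 rows; each row shifts and turns the commanded pose from where the row before left it; what a row does not reach is not made up. A row lasts 1/12 s, in which the tool goes at most 41.7 mm and 7.16 degrees, less where a joint would pass 70% of its speed; a pose out of reach is approached as far as the arm can. A call is refused whole if a number of a shift passes 0.0417 or a number of a turn 7.16, either way. A call with a gripper value outside its range is refused whole. The fingers move at their own pace and stop on an object; "grip_force" is the grip in N (left out, the last holds). Time passes only in rows, so rows that do not move let the fingers close. It gives the time, the measured TCP pose, the force, the opening and the grip force at its end, in the units of the state.
- ctrl.get_obs(): the state, without advancing time (a new reading comes with each control period).
- ctrl.camera(name): name is "scene" or "top" or "wrist"; returns a dict with "pixels" (480x640x3 uint8, red, green, blue), "range_z" (480x640 float32, m along the optical axis (not along the pixel's ray), 0 where there is no reading), "K" (3x3 intrinsics, pixels), "position" and "attitude" of the camera in the world. Camera axes: x right, y up, looking along -z (the intrinsics and any distortion apply to the point x, -y, -z); pixel columns grow to the right and rows downward; lengths in m; the calibration is good to about 2 mm. A picture is of the moment at which its call begins.
- ctrl.hand_in(): hands the job in; it is judged then, once.
The state is a dict: "time_s": time; "qpos": joint angles; "joint_vel": joint speeds; "tau": joint torques, N m; "ee_pos": TCP position; "eef_rot": TCP orientation; "force": force on the tool from outside, world axes, zero at the start; "moment": the same for the moment, N m; "grip_width": finger opening in m; "grip_force": force on a finger pad.
Only numpy, scipy, OpenCV 4.12 (cv2) and the standard library are available. Lean on these libraries where they do the work, as an engineer would, in place of code of your own. Each camera call takes 0.05 s, during which the arm holds its last target. There are 200 camera calls.

### The job

The carver's power unit has lost its control knob. Pull the sliding shelf with the unit out from under the riser until it stops, pick up the black pointer knob lying on the bench, turn it so that its bore fits the D-shaped shaft on the unit's top, push it fully home, and keep pressing so that the shaft's push switch stays fully in: finish like that, with the gripper still on the knob holding it down. Leave the other things on the bench where they are.

Things in the scene. Friction and masses are not known exactly. Their poses are not given: they have to be found in the camera images.
- tray (a joint): How far the sliding shelf is pulled out (m): 0 shut, 0.16 at its stop; it starts nearly shut, rubs with about 4 N and stays where it is left. It runs in a fixed wooden riser, 340 mm wide and 260 mm deep, on the bench, whose top board, 140 to 158 mm over the bench, hangs over the unit's shaft while the shelf is shut.
- tray_handle (a point): Middle of the shelf's steel bar handle: round bar 11 mm thick, 100 mm long along this frame's y axis, 33 mm over the bench, 35 mm in front of the shelf's wooden lip (296 mm wide, top 42 mm over the bench). The frame moves with the shelf; its x axis points into the riser, so the shelf opens along -x. Shut, the riser's top board begins 80 mm behind the bar.
- unit_panel (a point): Power unit fixed on the sliding shelf: grey metal case with a flat level steel panel on top, 156 x 206 mm, 85 mm over the bench, its front edge 60 mm behind the handle bar. Apart from the shaft nothing on it stands over 6 mm high. This point: middle of the panel; x points to its back.
- shaft_tip (a point): Centre of the tip of the upright brass D-shaft, 105 mm over the bench, 20 mm above the panel, 130 mm behind the handle bar. 12 mm across, cut nearly to a half-round: one flat all along, 1 mm from the axis, on the side this frame's x axis points to; z up. Tip edge bevelled 0.5 mm. Turns stiffly (0.12 N m); starts with the flat within 50 degrees of the shelf's x axis.
- plunger (a joint): How far the shaft is pressed down into the unit (m): 0 out, 0.003 fully in. A push switch, sprung with 5 N at first and 9 N fully in; it springs back when let go.
- knob: Black plastic pointer knob, 35 to 65 g, 37 mm high, lying bore down. Origin: centre of its underside; z up. Tapered round body 42 mm across below, 35 mm above, 19 mm high; on it an upright bar grip, 19 to 37 mm high, 13 mm wide, along the x axis from -18 to +25 mm, parallel-sided up to x = +12 mm, then narrowing to the pointer's nose at +x; a thin white line on top.
- knob_bore (a point): Centre of the bore's mouth, in the middle of the knob's underside. The bore runs up 16 mm, 13.8 mm across, D-shaped with its flat 2 mm from the axis on the nose's side (+x), mouth bevelled by 1 mm. So on the shaft the nose points the way the shaft's flat faces; fully home, this point is 16 mm below the shaft's tip, 4 mm above the panel, or 1 mm when pressed in.
- knob_nose (a point): End of the knob's pointer, 25 mm from the knob's axis along its x axis, 28 mm above its underside.
- gourd_ring: bystander: turned dark-wood ring stand, 60 mm across, 14 mm high. Leave it.
- jar_lid: bystander: plain dark round canister lid, 58 mm across, 15 mm high, no grip bar. Leave it.
- canister: bystander: round lidded canister, 64 mm across, 115 mm high. Leave it.
- gourd: bystander: double-bellied bottle gourd standing upright, 92 mm across, 140 mm high plus a thin stem. Leave it.
- ink_jar: bystander: small capped glass jar, 48 mm across, 55 mm high. Leave it.
- carving_knife: bystander: carving knife lying flat, 160 mm long along its x axis, 14 mm high. Leave it.
- brush: bystander: brush lying flat, 170 mm long along its x axis. Leave it.
Not all that is in view belongs to the job. Leave any turquoise look-alike of the knob alone.

How it is judged:
On the way, in this order (a step that is already met when the one before it is completed fails the run):
1. the sliding shelf is pulled out to its stop (value of joint tray above 0.14 m), for 0.2 s.
2. the knob is fully home on the shaft (z of knob in the frame of shaft_tip between -0.0175 and -0.0145 m and horizontal distance between knob and shaft_tip below 0.003 m and x of knob_nose in the frame of shaft_tip above 0.0225 m and angle between knob's own z axis and vertical below 0.1 rad), for 0.2 s.
At the end, for the whole second after the job is handed in: The shelf is out by at least 140 mm of 160; the knob is upright and fully home on the shaft (underside 16 mm below the tip, within 1.5 mm, centred within 3 mm, nose within 25 degrees of the flat's direction); the gripper is still on it, pressing the shaft in steadily by at least 2 of its 3 mm (all of step 2 and value of joint tray above 0.14 m and value of joint plunger above 0.002 m and contact force between the fingers and knob above 3 N and linear speed of knob below 0.02 m/s); the arm keeps its last pose, push and grip.
It fails at once if a bystander is shifted by more than 30 mm (distance of any of gourd_ring, jar_lid, canister, gourd, ink_jar, carving_knife, brush from where it was at the start of the episode above 0.03 m).
It also fails if it takes over 58 s, if anything falls off the work surface, if the arm or the gripper's body presses on something with over 40 N, if the wrist force passes 120 N, or if a joint passes its speed limit or range.

## Working session

There is one attempt and no reset: what is moved stays moved. The work goes in short steps, Python scripts to look and compute and a tool call to move; the robot and the scene stay as the last step left them, time stands still between calls to the robot, and variables do not carry over. Pictures are saved under pics/ and viewed, at most 12 in all, crops included, and the job is handed in when it is done.

Besides the shell and the picture viewer there is one more tool, called after "Request:" as name(argument=value, ...) on one line, values as JSON. carry_out: Moves the arm, as the interface text tells. Its arguments: {"type":"object","properties":{"motion":{"type":"string"},"grip_force":{"type":"number"}},"required":["motion"]}

```bash
ls; mkdir -p pics; cat > h.py <<'E'
import numpy as np, cv2
from scipy.spatial.transform import Rotation as R
from station import ctrl
def rot(a):
    a=np.array(a,float)
    if a.shape==(3,3): return a
    if a.size==3: return R.from_euler('xyz',a).as_matrix()
    raise Exception(a)
def cam(n): 
    c=ctrl.camera(n); return c
def pts(c):
    K=c['K'];z=c['range_z'];v,u=np.mgrid[:480,:640]
    p=np.stack([(u-K[0,2])/K[0,0]*z,-(v-K[1,2])/K[1,1]*z,-z],-1)
    return p@rot(c['attitude']).T+np.array(c['position'])
def save(c,n): cv2.imwrite('pics/'+n+'.png',c['pixels'][...,::-1])
E
python3 - <<'E'
from h import *
for n in('top','scene'):
    c=cam(n);save(c,n+'0');print(n,c['K'].tolist(),c['position'],c['attitude'],[k for k in c]);np.savez(n,p=pts(c),i=c['pixels'])
print(ctrl.get_obs())
E
```

```text
pics
top [[614.7240433615644, 0.0, 306.1181573362091], [0.0, 614.7240433615644, 230.66155709443194], [0.0, 0.0, 1.0]] [0.46239307 0.03132759 1.5493349 ] [ 0.06691194 -0.01106177 -1.57340697] ['pixels', 'range_z', 'K', 'position', 'attitude']
scene [[437.46994573861804, 0.0, 316.2091768392764], [0.0, 437.46994573861804, 240.6185833342867], [0.0, 0.0, 1.0]] [1.23380624 0.47875198 0.95207384] [0.75033774 0.0046462  2.1392686 ] ['pixels', 'range_z', 'K', 'position', 'attitude']
{'time_s': 0.1, 'qpos': array([ 1.08638937e+00,  3.00397541e-01,  1.52151430e+00, -1.35002593e-05,
        1.32065877e+00, -6.66126028e-02]), 'joint_vel': array([ 0.00103905, -0.00104128, -0.00075664, -0.00102959, -0.00081997,
       -0.00053639]), 'tau': array([ 1.97984897e-03, -5.32648802e+01, -3.53281760e+01,  7.09758047e-02,
        2.35779444e-02, -5.18632373e-05]), 'ee_pos': array([0.22306821, 0.50248913, 0.20495492]), 'eef_rot': array([-3.14061599e+00, -5.20486485e-05,  2.72380162e+00]), 'force': array([-0.50863493,  0.46772739,  0.19993724]), 'moment': array([0.00163545, 0.04571146, 0.01961112]), 'grip_force': 0.0, 'grip_width': 0.09390696980875074}
```

View pics/top0.png

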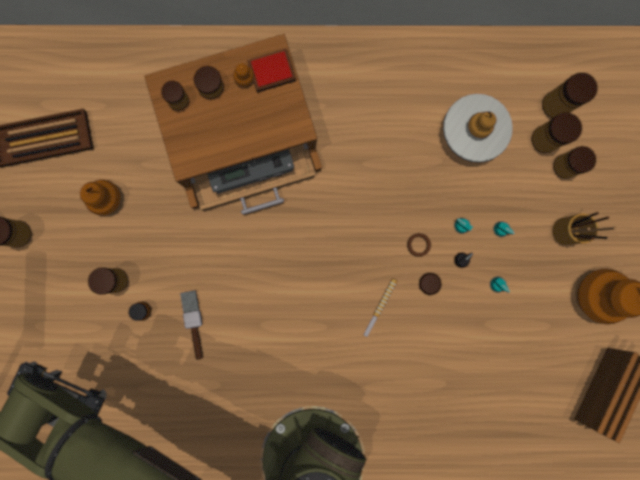

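View pics/scene0.png

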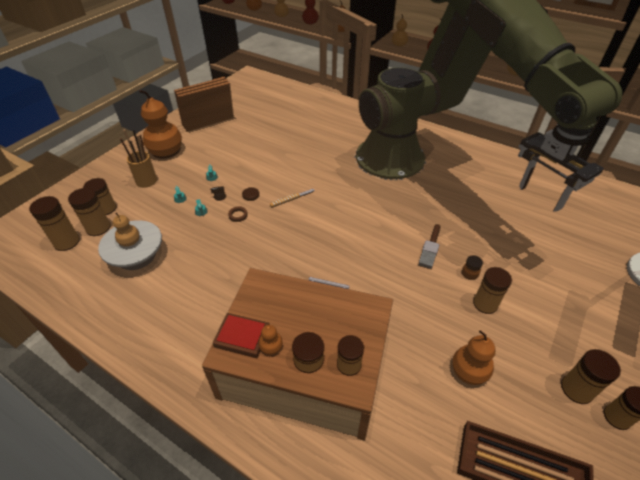

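The top view shows the riser with the shelf handle at about (263,202). The black knob is at (462,259), among the turquoise look-alikes and next to the ring at (419,244) and the lid at (430,284).

```bash
python3 - <<'E'
from h import *
d=np.load('top.npz');p=d['p'];i=d['i'].astype(int)
print('bench',p[200:260:10,340,2].round(3))
for n,(u,v) in dict(barL=(247,210),barM=(263,203),barR=(278,196),knob=(462,259),ring=(419,235),lid=(430,284),turq1=(462,226),turq2=(500,285),lipL=(205,205),lipR=(312,178)).items(): print(n,p[v,u].round(3),i[v,u])
s=p[185:220,235:290]; im=i[185:220,235:290]
m=(s[...,2]>.02)&(s[...,2]<.055)&(abs(im[...,0]-im[...,2])<25)
q=s[m];print(len(q),q.mean(0)); 
r=cv2.minAreaRect(q[:,:2].astype(np.float32));print(r)
# bar only by top-of-bar z and board edge line
b=p[20:210,140:325]; mb=(b[...,2]>.15)&(b[...,2]<.165); print('board',cv2.minAreaRect(b[mb][:,:2].astype(np.float32)))
s=p[245:272,450:478];im=i[245:272,450:478];m=(im.max(-1)<70)&(s[...,2]>.005);q=s[m];print('knob',len(q),q.mean(0),q[:,2].max())
h=s[m&(s[...,2]>.026)];print(len(h),h.mean(0),cv2.minAreaRect(h[:,:2].astype(np.float32)))
c=d['i'][170:320,360:530,::-1];a=cv2.resize(c,None,fx=3,fy=3,interpolation=2)
e=cv2.resize(d['i'][140:220,190:330,::-1],None,fx=3.64,fy=3.64,interpolation=2);e=e[:,:510]
cv2.imwrite('pics/crop.png',np.vstack([a[:300],cv2.resize(e,(510,290))]))
E
```

```text
bench [-0.001 -0.003  0.    -0.002 -0.005 -0.003]
barL [0.615 0.16  0.036] [132 125 127]
barM [0.636 0.123 0.002] [133 112  96]
barR [0.65  0.084 0.034] [124 112 106]
knob [ 0.493 -0.371  0.032] [31 30 30]
ring [ 0.554 -0.27   0.009] [78 50 33]
lid [ 0.431 -0.295  0.01 ] [65 46 35]
turq1 [ 0.576 -0.376  0.02 ] [13 93 88]
turq2 [ 0.429 -0.464  0.03 ] [ 24 115 110]
lipL [0.628 0.264 0.034] [161 122  84]
lipR [ 0.701 -0.001 -0.002] [107  81  53]
260 [0.6338471  0.12997971 0.03497368]
((0.6538950204849243, 0.13086393475532532), (0.0693066269159317, 0.10680676996707916), 15.959368705749512)
board ((0.8428589701652527, 0.1890394538640976), (0.26161712408065796, 0.3405073285102844), 17.05039405822754)
knob 148 [ 0.49161635 -0.36954271  0.0334155 ] 1.5493348979986763
59 [ 0.48805886 -0.36698757  0.06033269] ((0.4699454605579376, -0.17838634550571442), (0.025985142216086388, 0.41889461874961853), 5.612147331237793)
```

View pics/crop.png

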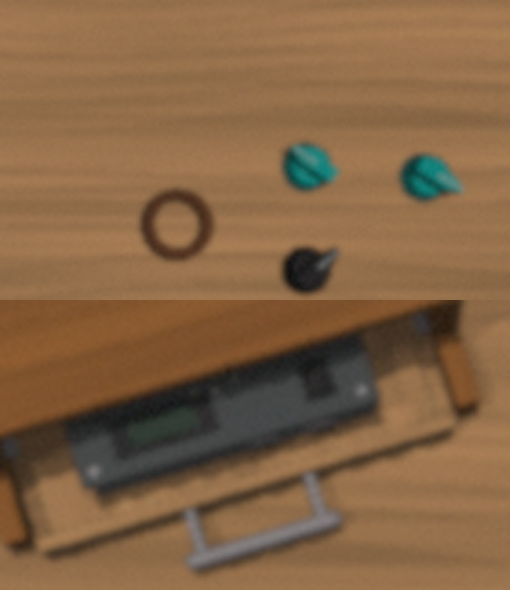

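The bottom of the crop shows the bar handle in front of the lip. The black knob's nose points up and right, about -60° in world axes. I'll hook the bar with closed fingers, their closing line along the bar, so the gripper body clears the riser board.

Request:
carry_out(motion="0.0188 -0.019 0.0025 0 0 2.05 255;0.0188 -0.019 0.0025 0 0 2.05 255;0.0188 -0.019 0.0025 0 0 2.05 255;0.0188 -0.019 0.0025 0 0 2.05 255;0.0188 -0.019 0.0025 0 0 2.05 255;0.0188 -0.019 0.0025 0 0 2.05 255;0.0188 -0.019 0.0025 0 0 2.05 255;0.0188 -0.019 0.0025 0 0 2.05 255;0.0188 -0.019 0.0025 0 0 2.05 255;0.0188 -0.019 0.0025 0 0 2.05 255;0.0188 -0.019 0.0025 0 0 2.05 255;0.0188 -0.019 0.0025 0 0 2.05 255;0.0188 -0.019 0.0025 0 0 2.05 255;0.0188 -0.019 0.0025 0 0 2.05 255;0.0188 -0.019 0.0025 0 0 2.05 255;0.0188 -0.019 0.0025 0 0 2.05 255;0.0188 -0.019 0.0025 0 0 2.05 255;0.0188 -0.019 0.0025 0 0 2.05 255;0.0188 -0.019 0.0025 0 0 2.05 255;0.0188 -0.019 0.0025 0 0 2.05 255", grip_force=10)

```text
time_s: 1.77
ee_pos: [0.5998, 0.1216, 0.2552]
eef_rot: [3.141, -0.001, -2.842]
force: [0.0, 0.4, 1.0]
grip_width: 0.0006
grip_force: 0.0
```

```bash
python3 - <<'E'
from h import *
c=cam('wrist');save(c,'w1');p=pts(c);np.savez('w1',p=p,i=c['pixels']);print(c['position'],c['attitude']);o=ctrl.get_obs();print(o['time_s'],o['ee_pos'],o['eef_rot'],o['qpos'],o['force'])
E
```

```text
[0.51976484 0.09679763 0.43535972] [-2.89532287e-01 -3.04297845e-04  1.87107261e+00]
1.8167 [0.60217016 0.11837193 0.25512867] [-3.14073138e+00 -3.36386814e-04 -2.84173973e+00] [ 1.34826183e-01  4.15285803e-01  1.25145202e+00 -9.08994645e-04
  1.47504520e+00 -1.73573622e+00] [ 3.38233788 -2.53722634 -0.05945029]
```

View pics/w1.png

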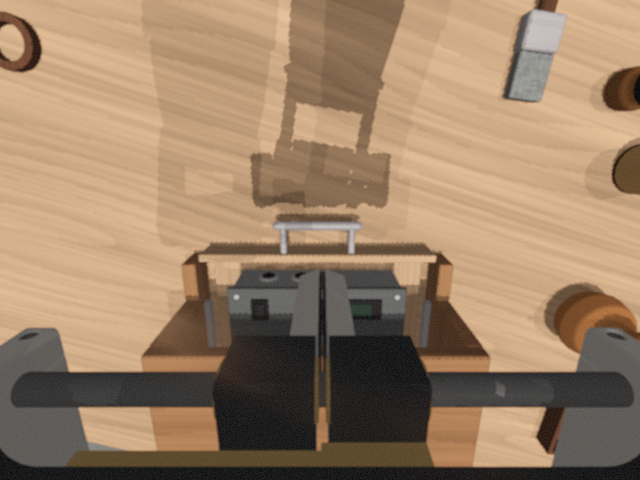

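The wrist view shows the bar at about (275–360, 226), level in the image and in front of the lip at row 252.

```bash
python3 - <<'E'
from h import *
d=np.load('w1.npz');p=d['p'];i=d['i'].astype(int)
for n,(u,v) in dict(bL=(278,227),bM=(318,226),bR=(356,227),lipL=(212,252),lipR=(425,252)).items(): print(n,p[v,u].round(4),i[v,u])
s=p[218:235,268:368];q=s[(s[...,2]>.02)&(s[...,2]<.05)];print(len(q),cv2.minAreaRect(q[:,:2].astype(np.float32)),np.percentile(q[:,2],[50,95]))
E
```

```text
bL [0.6394 0.078  0.0394] [189 182 182]
bM [0.6237 0.1242 0.0398] [198 192 190]
bR [0.611  0.1686 0.0406] [195 189 189]
lipL [0.6979 0.0063 0.0326] [92 70 50]
lipR [0.6181 0.2643 0.0324] [98 73 52]
840 ((0.6277080774307251, 0.12339498847723007), (0.01612916961312294, 0.10945074260234833), 17.00438117980957) [0.03821065 0.04010441]
```

Request:
carry_out(motion="0.009 0.0013 -0.025 0 0 0 255;0.009 0.0013 -0.025 0 0 0 255;0.009 0.0013 -0.025 0 0 0 255;0.009 0.0013 -0.025 0 0 0 255;0.0085 0.0013 -0.025 0 0 0 255;0 0 -0.03 0 0 0 255;0 0 0 0 0 0 255;0 0 0 0 0 0 255")

```text
time_s: 2.48
ee_pos: [0.6429, 0.1291, 0.0995]
eef_rot: [3.141, -0.003, -2.844]
force: [0.7, -0.4, 1.1]
grip_width: 0.0001
grip_force: 0.0
```

Request:
carry_out(motion="0 0 -0.016 0 0 0 255;0 0 -0.016 0 0 0 255;0 0 -0.016 0 0 0 255;0 0 -0.016 0 0 0 255;0 0 -0.016 0 0 0 255;0 0 0 0 0 0 255;-0.0029 -0.0009 0 0 0 0 255;-0.0029 -0.0009 0 0 0 0 255;-0.0067 -0.002 0 0 0 0 255;-0.0067 -0.002 0 0 0 0 255;0 0 0 0 0 0 255")

```text
time_s: 3.4
ee_pos: [0.6245, 0.1233, 0.0225]
eef_rot: [-3.141, 0.002, -2.844]
force: [-0.1, 0.3, 0.2]
grip_width: 0.0006
grip_force: 0.0
```

Request:
carry_out(motion="-0.0096 -0.0029 0 0 0 0 255;-0.0096 -0.0029 0 0 0 0 255;-0.0096 -0.0029 0 0 0 0 255;-0.0096 -0.0029 0 0 0 0 255;-0.0096 -0.0029 0 0 0 0 255;-0.0096 -0.0029 0 0 0 0 255;-0.0096 -0.0029 0 0 0 0 255;-0.0096 -0.0029 0 0 0 0 255;-0.0096 -0.0029 0 0 0 0 255;-0.0096 -0.0029 0 0 0 0 255;-0.0096 -0.0029 0 0 0 0 255")

```text
time_s: 4.32
ee_pos: [0.5205, 0.0914, 0.0226]
eef_rot: [-3.14, 0.005, -2.844]
force: [6.0, -1.7, 2.5]
grip_width: 0.0008
grip_force: 2.7
```

```bash
python3 - <<'E'
from h import *
o=ctrl.get_obs();print(o['force'],o['ee_pos'])
c=cam('wrist');save(c,'w2');p=pts(c);np.savez('w2',p=p,i=c['pixels'])
E
```

```text
[ 6.01441617 -1.70946609  2.46996417] [0.52047419 0.09140751 0.02256919]
```

View pics/w2.png

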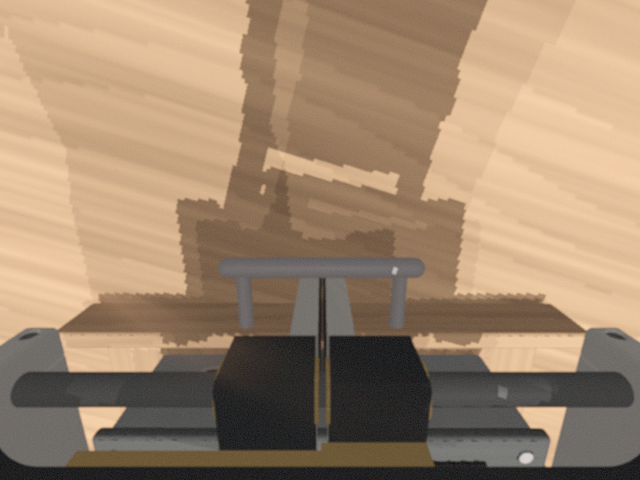

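The closed fingers sit behind the bar (220–425, 267) and the shelf is coming along. I'll keep pulling to the stop.

Request:
carry_out(motion="-0.0048 -0.0015 0 0 0 0 255;-0.0048 -0.0015 0 0 0 0 255;-0.0048 -0.0015 0 0 0 0 255;-0.0029 -0.0009 0 0 0 0 255;-0.0019 -0.0006 0 0 0 0 255;0 0 0 0 0 0 255")

```text
time_s: 4.87
ee_pos: [0.5021, 0.0861, 0.0214]
eef_rot: [-3.141, 0.007, -2.844]
force: [16.3, 6.8, -4.7]
grip_width: 0.0006
grip_force: 8.5
```

Request:
carry_out(motion="-0.0019 -0.0006 0 0 0 0 255;0 0 0 0 0 0 255;0 0 0 0 0 0 255;0 0 0 0 0 0 255")

```text
time_s: 5.2
ee_pos: [0.5019, 0.0861, 0.0215]
eef_rot: [-3.141, 0.011, -2.844]
force: [28.2, 11.2, -14.3]
grip_width: 0.0002
grip_force: 14.9
```

Request:
carry_out(motion="0.006 0.0018 0 0 0 0 255;0.006 0.0018 0 0 0 0 255;0 0 0.02 0 0 0 255;0 0 0.03 0 0 0 255;0 0 0.03 0 0 0 255;0 0 0.03 0 0 0 255;0 0 0.03 0 0 0 255;0 0 0.03 0 0 0 255;0.015 0.0046 0.03 0 0 0 255;0.015 0.0046 0.03 0 0 0 255;0.015 0.0046 0 0 0 0 255;0.015 0.0046 0 0 0 0 255;0.015 0.0046 0 0 0 0 255;0.015 0.0046 0 0 0 0 255;0.015 0.0046 0 0 0 0 255;0.015 0.0046 0 0 0 0 255;0 0 0 0 0 0 255;0 0 0 0 0 0 255")

```text
time_s: 6.7
ee_pos: [0.6295, 0.1253, 0.2494]
eef_rot: [3.141, -0.002, -2.844]
force: [-0.8, 0.4, 0.4]
grip_width: 0.0005
grip_force: 0.0
```

```bash
python3 - <<'E'
from h import *
o=ctrl.get_obs();print(o['force'],o['ee_pos'])
c=cam('wrist');save(c,'w3');p=pts(c);np.savez('w3',p=p,i=c['pixels'])
E
```

```text
[-0.84233067  0.40001426  0.39922147] [0.62952888 0.12528012 0.2494104 ]
```

View pics/w3.png

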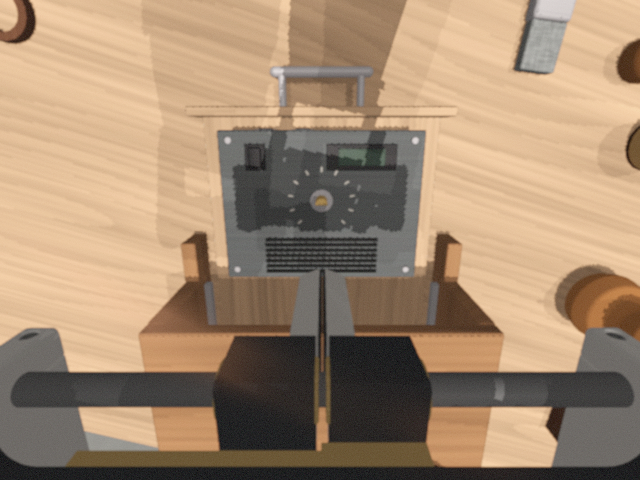

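The panel is fully out and the shaft is at (321,201). I'll zoom in on it for the flat.

```bash
python3 - <<'E'
from h import *
d=np.load('w3.npz');p=d['p'];i=d['i']
cv2.imwrite('pics/c3.png',cv2.resize(i[178:224,298:346,::-1],None,fx=12,fy=12,interpolation=cv2.INTER_CUBIC))
s=p[185:218,305:340];m=(s[...,2]>.098)&(s[...,2]<.112);q=s[m];print(len(q),q.mean(0),cv2.minAreaRect(q[:,:2].astype(np.float32)))
print(p[72,322],(s[...,2]*1000).astype(int)[::2,::2])
E
```

```text
88 [0.61011616 0.11810769 0.10514885] ((0.6100140810012817, 0.11808066070079803), (0.00711540412157774, 0.011021563783288002), 13.527321815490723)
[0.48895628 0.0823065  0.03910905] [[ 85  86  85  85  85  85  86  86  85  86  84  86  86  86  86  87  85  86]
 [ 87  85  85  85  85  85  86  84  85  85  85  85  85  85  86  87  86  85]
 [ 84  84  87  84  86  85  85  85  85  85  87  85  87  83  85  85  86  86]
 [ 85  86  86  85  85  84  86  86  87  87  87  85  85  85  83  86  87  84]
 [ 86  86  85  85  87  86  88  87  86  86  87  86  84  85  85  87  85  85]
 [ 87  86  85  85  87  88  86  86  87  86  86  87  85  86  85  86  86  86]
 [ 85  86  84  86  86  87  91  97  99  95  88  86  86  85  85  86  85  85]
 [ 85  86  84  87  85  87 102 106 106 105 100  86  86  86  86  85  85  85]
 [ 84  85  85  87  88  99 105 104 104 105 105  87  87  86  85  85  86  85]
 [ 86  85  86  86 429 105 106 105 105 106 105  86  87  87  86  85  84  84]
 [ 87  85  85  86  87 106 105 105 105 103 105  86  86  85  86  86  86  83]
 [ 84  86  85  86  86  87  87  87  87  87  87  88  86  85  84  85  86  86]
 [ 85  85  85  86 429  88  86  86  86  86  87  86  84  86  87  86  86  85]
 [ 86  85  85  84  85  86  86  86  85  86  85  85  86  86  85  85  86  86]
 [ 85  85  84  84  86  84  86  85  86  85  86  85  85  86  85  86  85  86]
 [ 86  86  84  86  86  86  86  85  86  85  85  85  87  85  85  87  85  85]
 [ 85  85  85  85  86  84  85  84  86  86  85  84  86  85  86  86  87  85]]
```

View pics/c3.png

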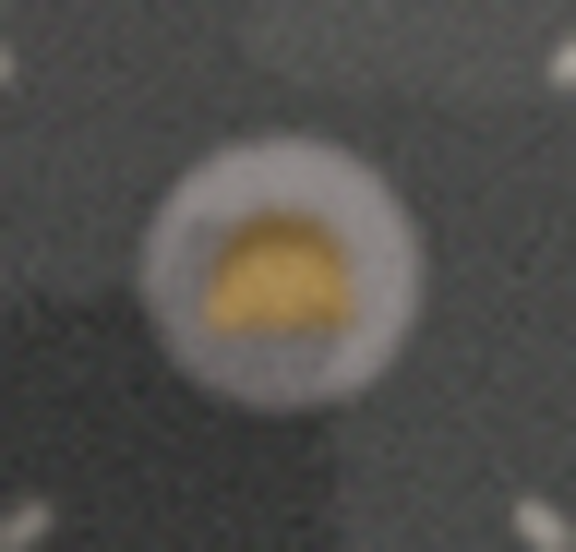

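The flat faces image-down, along the shelf's x axis (about +16° in world). The tip is a half-round with its axis near (0.6125, 0.119). Next I'll look at the knob from close by, with the tool turned to match its nose.

Request:
carry_out(motion="-0.0072 -0.0286 0 0 0 -4.28 255;-0.0072 -0.0286 0 0 0 -4.28 255;-0.0072 -0.0286 0 0 0 -4.28 255;-0.0072 -0.0286 0 0 0 -4.28 255;-0.0072 -0.0286 0 0 0 -4.28 255;-0.0072 -0.0286 0 0 0 -4.28 255;-0.0072 -0.0286 0 0 0 -4.28 255;-0.0072 -0.0286 0 0 0 -4.28 255;-0.0072 -0.0286 0 0 0 -4.28 150;-0.0072 -0.0286 0 0 0 -4.28 150;-0.0072 -0.0286 0 0 0 -4.28 150;-0.0072 -0.0286 0 0 0 -4.28 150;-0.0072 -0.0286 -0.01 0 0 -4.28 150;-0.0072 -0.0286 -0.01 0 0 -4.28 150;-0.0072 -0.0286 -0.01 0 0 -4.28 150;-0.0072 -0.0286 -0.01 0 0 -4.28 150;-0.0072 -0.0286 -0.01 0 0 -4.28 150;-0.0072 -0.0286 0 0 0 -4.28 150;0 0 0 0 0 0 150;0 0 0 0 0 0 150")

```text
time_s: 8.42
ee_pos: [0.499, -0.3902, 0.2003]
eef_rot: [-3.141, -0.001, 2.093]
force: [0.6, 1.1, -0.9]
grip_width: 0.0386
grip_force: 0.0
```

```bash
python3 - <<'E'
from h import *
d=np.load('w3.npz')['p']; print('tip w3',[d[v,322+k].round(4).tolist() for v in(274,282) for k in(-10,8)])
o=ctrl.get_obs();print(o['force'],o['ee_pos'],o['eef_rot'],o['grip_width'],o['time_s'])
c=cam('wrist');save(c,'w4');p=pts(c);np.savez('w4',p=p,i=c['pixels'])
E
```

```text
tip w3 [[0.6222, 0.1174, 0.2568], [0.6192, 0.1269, 0.257], [0.6221, 0.1176, 0.2674], [0.619, 0.1265, 0.2682]]
[ 0.60090802  1.09007597 -0.8995886 ] [ 0.49900323 -0.39021874  0.20033463] [-3.14134782e+00 -6.81074194e-04  2.09294410e+00] 0.03855654779213632 8.4167
```

View pics/w4.png

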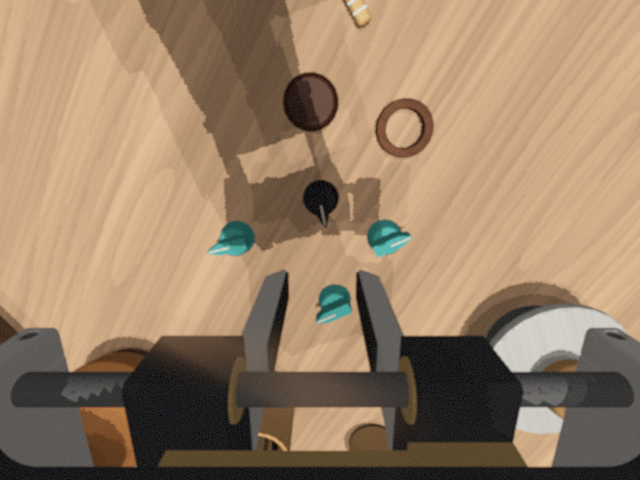

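The knob is at (321,197), with its nose almost straight down the image at about (325,222). The look-alikes at (237,238) and (387,238) are close on both sides.

```bash
python3 - <<'E'
from h import *
d=np.load('w4.npz');p=d['p'];i=d['i'].astype(int)
o=ctrl.get_obs();Rt=R.from_euler('xyz',o['eef_rot']).as_matrix();t=o['ee_pos']
L=(p-t)@Rt   # tool coords
w=(slice(172,235),slice(290,352));im=i[w];q=p[w];l=L[w]
dark=(im.max(-1)<60)
b=dark&(q[...,2]>.005)&(q[...,2]<.045);pb=q[b];print('all',b.sum(),cv2.minAreaRect(pb[:,:2].astype(np.float32)))
for lo,hi in((.012,.024),(.029,.042)):
    m=(q[...,2]>lo)&(q[...,2]<hi);a=q[m][:,:2].astype(np.float32);print(lo,m.sum(),a.mean(0),cv2.minAreaRect(a)); 
    if len(a)>5: print('enc',cv2.minEnclosingCircle(a)); x=l[m];print('tool x,y range',np.percentile(x[:,:2],[2,50,98],axis=0).round(4).tolist()); print('line',np.degrees(np.arctan2(*cv2.fitLine(a,2,0,.01,.01)[:2][::-1].ravel())))
# turquoise in tool frame rel
tq=(i[...,1]>i[...,0]+35)&(p[...,2]>.003)&(p[...,2]<.05)
n,lab=cv2.connectedComponents(tq.astype(np.uint8))
for k in range(1,n):
    if (lab==k).sum()>80: x=L[lab==k];print('turq',x[:,:2].min(0).round(4),x[:,:2].max(0).round(4))
tipm=(abs(L[...,2])<.02)&(L[...,2]<0.0);tp=L[tipm&(np.mgrid[:480,:640][0]<330)];print('fingers',np.percentile(tp,[1,50,99],axis=0).round(4).tolist(), [ (tp[tp[:,1]*s>0][:,1]*s).min().round(4) for s in(1,-1)])
cv2.imwrite('pics/c4.png',cv2.resize(d['i'][172:235,290:352,::-1],None,fx=9,fy=9,interpolation=cv2.INTER_CUBIC))
E
```

```text
all 939 ((0.48895129561424255, -0.3772733211517334), (0.03603728115558624, 0.036525383591651917), 78.6353759765625)
0.012 467 [ 0.489164   -0.37682799] ((0.48909759521484375, -0.37801334261894226), (0.03580562770366669, 0.03412593528628349), 33.3817024230957)
enc ((0.48937147855758667, -0.3785717487335205), 0.018518567085266113)
tool x,y range [[0.0004, -0.0205], [0.0158, 0.0021], [0.0312, 0.0132]]
line 40.070404
0.029 473 [ 0.49025115 -0.37921134] ((0.49220383167266846, -0.38167962431907654), (0.01308421604335308, 0.043095048516988754), 41.58446502685547)
enc ((0.4926515221595764, -0.38099372386932373), 0.021913347765803337)
tool x,y range [[-0.0083, -0.0113], [0.0138, -0.0031], [0.0312, 0.0041]]
line -48.491394
turq [-0.0479  0.052 ] [-0.0118  0.0927]
turq [-0.0491 -0.122 ] [-0.0136 -0.0816]
turq [-0.1245 -0.007 ] [-0.0938  0.0318]
fingers [[-0.0077, -0.0318, -0.0198], [0.0087, -0.0204, -0.0121], [0.0094, 0.0295, -0.0012]] [np.float64(0.0179), np.float64(0.0204)]
```

View pics/c4.png

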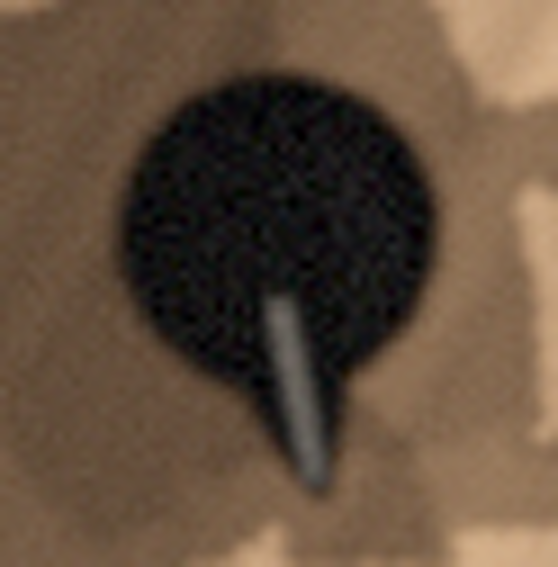

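Request:
carry_out(motion="-0.0027 0.0037 -0.02 0 0 3.9 150;-0.0027 0.0037 -0.02 0 0 3.9 150;-0.0026 0.0038 -0.02 0 0 3.9 150;0 0 -0.025 0 0 0 150;0 0 -0.025 0 0 0 150;0 0 -0.025 0 0 0 150;0 0 -0.02 0 0 0 150;0 0 -0.012 0 0 0 150;0 0 -0.008 0 0 0 150;0 0 0 0 0 0 150;0 0 0 0 0 0 150")

```text
time_s: 9.38
ee_pos: [0.4926, -0.3782, 0.0264]
eef_rot: [3.141, 0.001, 2.3]
force: [0.7, -0.9, 0.3]
grip_width: 0.0389
grip_force: 0.0
```

Request:
carry_out(motion="-0.0012 -0.0006 -0.003 0 0 0 150;0 0 -0.0025 0 0 0 150;0 0 0 0 0 0 150;0 0 0 0 0 0 190;0 0 0 0 0 0 220;0 0 0 0 0 0 255;0 0 0 0 0 0 255;0 0 0 0 0 0 255;0 0 0 0 0 0 255;0 0 0 0 0 0 255;0 0 0 0 0 0 255", grip_force=30)

```text
time_s: 10.3
ee_pos: [0.491, -0.3789, 0.02]
eef_rot: [3.142, 0.0, 2.299]
force: [-0.4, -0.4, 2.2]
grip_width: 0.0127
grip_force: 30.0
```

Request:
carry_out(motion="0 0 0.02 0 0 0 255;0 0 0.03 0 0 0 255;0 0 0.03 0 0 0 255;0 0 0.03 0 0 0 255;0 0 0.03 0 0 0 255;0 0 0.03 0 0 0 255;0 0 0.03 0 0 0 255;0 0 0 0 0 0 255;0 0 0 0 0 0 255")

```text
time_s: 11.05
ee_pos: [0.4913, -0.3792, 0.2213]
eef_rot: [3.141, 0.003, 2.299]
force: [-0.0, 0.3, -1.4]
grip_width: 0.0126
grip_force: 30.0
```

Request:
carry_out(motion="0.0068 0.0277 0 0 0 3.6 255;0.0068 0.0277 0 0 0 3.6 255;0.0068 0.0277 0 0 0 3.6 255;0.0068 0.0277 0 0 0 3.6 255;0.0068 0.0277 0 0 0 3.6 255;0.0068 0.0277 0 0 0 3.6 255;0.0068 0.0277 0 0 0 3.6 255;0.0068 0.0277 0 0 0 3.6 255;0.0068 0.0277 0 0 0 3.6 255;0.0068 0.0277 0 0 0 3.6 255;0.0068 0.0277 0 0 0 3.6 255;0.0068 0.0277 0 0 0 3.6 255;0.0068 0.0277 0 0 0 3.6 255;0.0068 0.0277 0 0 0 3.6 255;0.0068 0.0277 0 0 0 3.6 255;0.0068 0.0277 0 0 0 3.6 255;0.0068 0.0277 0 0 0 3.6 255;0.0068 0.0277 0 0 0 3.6 255;0 0 0 0 0 0 255;0 0 0 0 0 0 255")

```text
time_s: 12.72
ee_pos: [0.6128, 0.1208, 0.2179]
eef_rot: [3.141, -0.003, -2.851]
force: [0.0, -0.6, -1.1]
grip_width: 0.0126
grip_force: 30.0
```

```bash
python3 - <<'E'
from h import *
o=ctrl.get_obs();print(o['force'],o['ee_pos'],o['eef_rot'],o['grip_width'],o['qpos'])
c=cam('wrist');save(c,'w5');p=pts(c);np.savez('w5',p=p,i=c['pixels'])
t=o['ee_pos'];Rt=R.from_euler('xyz',o['eef_rot']).as_matrix();L=(p-t)@Rt
s=p[120:300,230:420];m=(s[...,2]>.099)&(s[...,2]<.110);q=s[m];print(m.sum(),q.mean(0),cv2.minAreaRect(q[:,:2].astype(np.float32)))
k=(abs(L[...,2]-.0)<.035)&(abs(L[...,1])<.03)&(abs(L[...,0])<.04)&(c['pixels'].max(-1)<70)
for lo,hi in((-.004,.004),(.004,.024)):
  x=L[k&(L[...,2]>lo)&(L[...,2]<hi)];print(len(x),x.min(0).round(4),x.max(0).round(4))
print([L[v,u].round(4).tolist() for v,u in((225,320),(235,320),(245,320),(255,320))])
E
```

```text
[ 0.00372124 -0.61979446 -1.11766742] [0.61282944 0.12075792 0.21786443] [ 3.14120823e+00 -2.95406627e-03 -2.85145982e+00] 0.012594676877276478 [ 1.35959453e-01  4.62448012e-01  1.26989385e+00 -7.47130842e-05
  1.41222886e+00 -1.72495723e+00]
105 [0.61008621 0.1183069  0.10488177] ((0.6100447177886963, 0.11827382445335388), (0.007271585054695606, 0.010963761247694492), 17.67095947265625)
404 [ 0.0056 -0.0169 -0.0039] [0.0188 0.0166 0.004 ]
845 [-0.0001 -0.0208  0.004 ] [0.0215 0.0205 0.02  ]
[[0.0055, -0.0016, 0.1116], [-0.0098, -0.0017, 0.1313], [0.02, -0.0011, 0.0114], [0.0185, -0.001, -0.0019]]
```

View pics/w5.png

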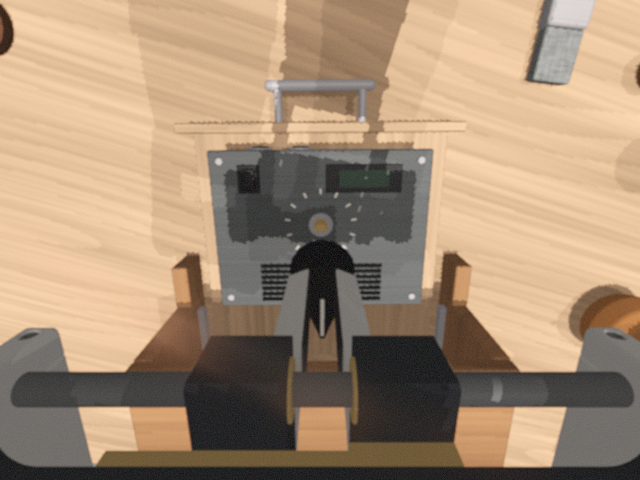

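The knob is held straight between the fingers, with its centre at TCP x/y within about 0.5 mm and its nose image-down, the way the shaft's flat faces. The shaft at (320,224) is about 1.5 mm to the side, so I'll correct by that and go down.

Request:
carry_out(motion="0 -0.0007 -0.02 0 0 0 255;0 -0.0006 -0.02 0 0 0 255;0 0 -0.02 0 0 0 255;0 0 -0.015 0 0 0 255;0 0 -0.007 0 0 0 255;0 0 0 0 0 0 255;0 0 0 0 0 0 255")

```text
time_s: 13.35
ee_pos: [0.6135, 0.1177, 0.1383]
eef_rot: [-3.142, 0.0, -2.854]
force: [0.3, 0.1, -0.5]
grip_width: 0.0128
grip_force: 30.0
```

Request:
carry_out(motion="0 0 0 0 0 0 255;0 0 0 0 0 0 255")

```text
time_s: 13.52
ee_pos: [0.6138, 0.1183, 0.1391]
eef_rot: [-3.141, 0.002, -2.854]
force: [0.0, 0.1, -1.3]
grip_width: 0.0129
grip_force: 30.0
```

```bash
python3 - <<'E'
from h import *
for _ in range(4):
    o=ctrl.get_obs();print(o['ee_pos'],o['eef_rot'][2],o['force'],o['time_s']); c=cam('wrist')
save(c,'w6');p=pts(c)
s=p[120:300,230:420];m=(s[...,2]>.099)&(s[...,2]<.110);q=s[m]
print(m.sum(),q.mean(0),cv2.minAreaRect(q[:,:2].astype(np.float32)))
E
```

```text
[0.61378872 0.11826443 0.13911122] -2.8535772925421035 [ 0.01595568  0.14143342 -1.32002397] 13.5167
[0.61369994 0.11830019 0.13891642] -2.853407578890635 [ 0.70370379 -0.61328013 -0.72039023] 13.5667
[0.61362923 0.11836158 0.13874276] -2.8533495452406337 [ 0.79864253  0.94488324 -0.14308327] 13.6167
[0.6135526  0.11842429 0.13856439] -2.8532245464659596 [-0.40705753 -0.34684452 -0.74045727] 13.6667
0 [nan nan nan] ((0.0, 0.0), (0.0, 0.0), 0.0)<stdin>:6: RuntimeWarning: Mean of empty slice.
  ret = um.true_divide(
```

Request:
carry_out(motion="-0.0004 0.0003 -0.002 0 0 0 255;0 0 -0.002 0 0 0 255;0 0 -0.002 0 0 0 255;0 0 -0.002 0 0 0 255;0 0 -0.002 0 0 0 255;0 0 -0.002 0 0 0 255;0 0 -0.001 0 0 0 255;0 0 0 0 0 0 255")

```text
time_s: 14.38
ee_pos: [0.6129, 0.1187, 0.1246]
eef_rot: [3.142, -0.0, -2.853]
force: [0.2, -0.4, -1.3]
grip_width: 0.0129
grip_force: 30.0
```

Request:
carry_out(motion="0 0.0002 -0.0015 0 0 0 255;0 0.0002 -0.0015 0 0 0 255;0 0 -0.0015 0 0 0 255;0 0 -0.0015 0 0 0 255;0 0 0 0 0 0 255")

```text
time_s: 14.8
ee_pos: [0.6128, 0.1191, 0.1186]
eef_rot: [3.142, -0.0, -2.853]
force: [1.5, 0.3, -0.4]
grip_width: 0.0127
grip_force: 30.0
```

The knob's underside is about 6 mm below the shaft tip with no force, so the bore has entered.

Request:
carry_out(motion="0 0 -0.0015 0 0 0 255;0 0 -0.0015 0 0 0 255;0 0 -0.0015 0 0 0 255;0 0 -0.0015 0 0 0 255;0 0 -0.0015 0 0 0 255;0 0 -0.001 0 0 0 255;0 0 0 0 0 0 255;0 0 0 0 0 0 255")

```text
time_s: 15.47
ee_pos: [0.613, 0.1191, 0.1104]
eef_rot: [3.142, -0.0, -2.853]
force: [-0.5, -0.7, 0.0]
grip_width: 0.0128
grip_force: 30.0
```

Request:
carry_out(motion="0 0 -0.001 0 0 0 255;0 0 -0.001 0 0 0 255;0 0 -0.001 0 0 0 255;0 0 -0.001 0 0 0 255;0 0 0 0 0 0 255;0 0 0 0 0 0 255;0 0 0 0 0 0 255")

```text
time_s: 16.05
ee_pos: [0.6132, 0.1191, 0.107]
eef_rot: [-3.141, 0.001, -2.853]
force: [-2.0, 0.8, 6.2]
grip_width: 0.0128
grip_force: 30.0
```

Request:
carry_out(motion="0 0 -0.001 0 0 0 255;0 0 -0.001 0 0 0 255;0 0 0 0 0 0 255;0 0 0 0 0 0 255;0 0 0 0 0 0 255;0 0 0 0 0 0 255")

```text
time_s: 16.55
ee_pos: [0.6134, 0.1192, 0.1058]
eef_rot: [-3.141, 0.002, -2.853]
force: [-2.9, -0.4, 11.4]
grip_width: 0.0129
grip_force: 30.0
```

Request:
carry_out(motion="0 0 -0.001 0 0 0 255;0 0 -0.0007 0 0 0 255;0 0 0 0 0 0 255;0 0 0 0 0 0 255;0 0 0 0 0 0 255;0 0 0 0 0 0 255;0 0 0 0 0 0 255;0 0 0 0 0 0 255")

```text
time_s: 17.22
ee_pos: [0.6142, 0.1194, 0.1056]
eef_rot: [-3.141, 0.005, -2.853]
force: [-2.9, -0.1, 20.5]
grip_width: 0.0127
grip_force: 30.0
```

```bash
python3 - <<'E'
from h import *
for _ in range(3): c=cam('wrist');o=ctrl.get_obs();print(o['ee_pos'],o['force'])
d=np.load('w5.npz')
save(c,'w7');p=pts(c);t=o['ee_pos'];Rt=R.from_euler('xyz',o['eef_rot']).as_matrix();L=(p-t)@Rt
k=(abs(L[...,1])<.03)&(abs(L[...,0])<.04)&(c['pixels'].max(-1)<70)
x=L[k&(L[...,2]>.0)&(L[...,2]<.018)];print(len(x),x.min(0).round(4),x.max(0).round(4))
E
```

```text
[0.6142213  0.11937061 0.10557601] [-3.54205367  0.20010945 19.71393632]
[0.61421863 0.11937977 0.10556784] [-4.28432769  0.25012611 20.53511197]
[0.61421095 0.11939765 0.10556712] [-3.23768383  0.02285487 19.91758092]
1519 [ 0.0007 -0.027   0.    ] [0.04   0.0299 0.018 ]
```

View pics/w7.png

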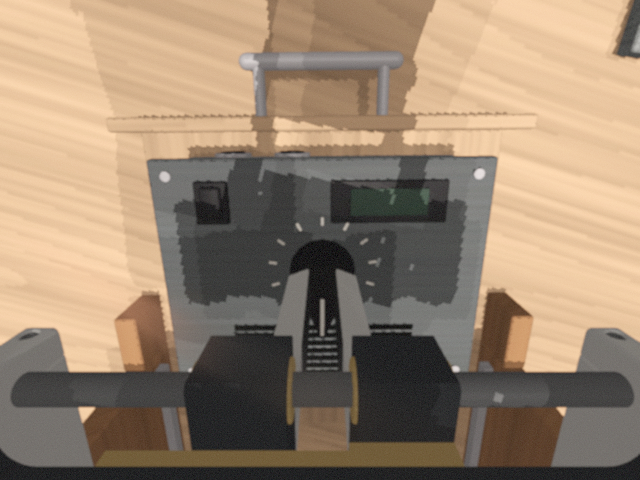

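The knob is seated over the shaft in the ring of marks. z holds at 0.1056 with a 20 N push, which is the hard stop with the switch fully in. I'm handing in.

```bash
python3 -c "
from station import ctrl
print(ctrl.hand_in())"
```

```text
the job is handed in; nothing more can be done
None
```

The job is handed in: the shelf is out to its stop, and the knob is fully home on the shaft with the gripper holding the switch in at about 20 N; the hand-in gave no verdict back.

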